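# Lay the red-capped film tube on the roller base

### The arm

A 6-joint arm with a two-finger parallel gripper is mounted at the origin on the work surface. World frame = base frame: x ahead of the robot, y to its left, z up, the work surface at z = 0. Lengths are in mm, angles in rad, forces in N, time in s.
With the tool pointing down it reaches from about 350 to 975 mm from the base axis. Payload 7.1 kg.
Tool frame: the origin (TCP) lies at the centre of the arm's flange, where the gripper is bolted on; the fingertips stand 182 mm ahead of it and the grasp point (between the pads) lies 163 mm ahead of it; z points along the fingers, y is the line along which they close (so a half turn about z gives the same grasp; the last joint's range is limited). The gripper opens to 88 mm and grips with 3 to 60 N. Pads are 20 mm wide; open, the fingers measure 115 mm over their backs; the gripper's body (75 mm by 178 mm) begins 61 mm behind the grasp point.
Start: joints at [1.095, 0.423, 1.63, -0, 1.089, -0.019], TCP at [275.642, 560.917, 404.675] pointing down, gripper open.
Joint ranges: [-3, 3], [-0.9, 2.11], [0.09, 2.58], [-1.31, 4.45], [0.11, 2.69], [-2.54, 2.54]. Speed limits (rad/s): [2.39, 2.39, 3.01, 3.14, 3.14, 3.14].

### API

Orientations are given as a rotation vector (axis times angle).
In Python, from workcell import readout, get_image, ctrl gives the robot as it stands.
- The arm moves only by the tool step_arm, never from a script. Its argument "targets" is a list that holds one entry, the list of rows, each a list of 7 numbers: the shift along the world's x, y, z as a fraction of full scale, then the turn, a rotation vector about the world's x, y, z as a fraction of full scale, then the opening, from 0 (shut) to 1 (fully open). In form: [[[dx, dy, dz, wx, wy, wz, claw], ...]]. A call has exactly 5 rows; each row shifts and turns the commanded pose from where the row before left it; what a row does not reach is not made up. Full scale, the value 1, is 0.05 m for a shift and 4 degrees for a turn. A row lasts 1/8 s, in which the tool goes at most 62.5 mm and 10.7 degrees, less where a joint would pass 70% of its speed; a pose out of reach is approached as far as the arm can. A call with a number of a shift or a turn outside -1 to 1 is refused whole. A call with a gripper value outside its range is refused whole. The fingers move at their own pace and stop on an object; the grip force is fixed at half the most. Time passes only in rows, so rows that do not move let the fingers close, or fill a call up. It gives the time, the measured TCP pose, the force, the opening and the grip force at its end, in the units of the state.
- readout.get_obs(): the state, without advancing time (a new reading comes with each control period).
- get_image(name): name is "scene" or "top" or "wrist"; returns a dict with "pixels" (480x640x3 uint8, red, green, blue), "intrinsics" (3x3 intrinsics, pixels), "extrinsics" (4x4, takes a point from world to camera coordinates). Camera axes: x right, y down, z forward; pixel columns grow to the right and rows downward; lengths in mm; the calibration is good to about 2 mm. A picture is of the moment at which its call begins. There is no depth.
- ctrl.close_job(): hands the job in; it is judged then, once.
The state is a dict: "t": time; "qpos": joint angles; "qvel": joint speeds; "joint_torque": joint torques, N m; "ee_pos": TCP position; "orientation": TCP orientation; "ft_force": force on the tool from outside, world axes, zero at the start; "moment": the same for the moment, N m; "width": finger opening in mm; "grasp_force": force on a finger pad.
Only numpy, scipy, OpenCV 4.12 (cv2) and the standard library are available. Lean on these libraries where they do the work, as an engineer would, in place of code of your own. Each camera call takes 0.05 s, during which the arm holds its last target. There are 200 camera calls.

### The job

Take the film developing tube with the red cap and lay it on its side on the two rollers of the white roller base, lengthways along them, with its plain end close to the motor housing and its red cap overhanging the open end. Set it down rather than dropping it, and let go of it. The bench is wet, so the red tube must not fall over or be laid on it, and the blue and yellow tubes stay standing where they are.

Things in the scene. Friction and masses are not known exactly. Their poses are not given: they have to be found in the camera images.
- tube_red: Closed grey plastic tube standing upright, 50 mm diameter, 150 mm tall, plus a red cap 44 mm across and 20 mm high on top (170 mm in all); red band near its foot; 0.18 to 0.29 kg. Origin: centre of its underside (plain end); z along its axis to the cap. A gripper leaning 45 degrees can hold it 138 mm from the plain end, then tip it level, leaning 45 degrees over the cap end as it lays it down.
- roller_base: Fixed white base. Origin: cradle centre at bench height; x (to the robot's left) to the motor housing, z up. Two black 22 mm rollers, not turning, along x from -25 to 80 mm, at y -20 and 20, axes 45 up: a laid tube's axis is 75 mm up at y 0. Housing x 100 to 170, 120 wide, 85 tall. 50 mm tall end plate and foot end at x -35; free beyond. Tube's plain end goes to about x 85, cap end to -85.
- tube_blue: Tube with a blue cap and band. Same shape and size as the red tube; its origin is the centre of its underside, z to its cap. It only stands by and stays where it is.
- tube_yellow: Tube with a yellow cap and band. Same shape and size as the red tube; its origin is the centre of its underside, z to its cap. It only stands by and stays where it is.
There are look-alikes about, which are no part of the job. What is shaped like the roller_base but green or turquoise is not meant. What is shaped like the tube_red but pink or turquoise is not meant.

How it is judged:
By the outcome, as a careful person would: the job done as asked, in the order asked, and still so for the second after the job is handed in, with the robot touching nothing.
It also fails if it takes over 38 s, if anything falls off the work surface, if the arm or the gripper's body presses on something with over 40 N, if the wrist force passes 120 N, or if a joint passes its speed limit or range.

## Working session

There is one attempt and no reset: what is moved stays moved. The work goes in short steps, Python scripts to look and compute and a tool call to move; the robot and the scene stay as the last step left them, time stands still between calls to the robot, and variables do not carry over. Pictures are saved under pics/ and viewed, at most 10 in all, crops included, and the job is handed in when it is done.

Besides the shell and the picture viewer there is one more tool, called by a JSON object that holds its "op" and its "data", one argument or row to a line. step_arm: Moves the arm, as the interface text tells. Shift numbers are shares of 0.05 m and turn numbers shares of 4 degrees, none past 1 either way. Its arguments: {"type":"object","properties":{"targets":{"type":"array"}},"required":["targets"]}

```bash
mkdir -p pics; ls; cat > h.py <<'E'
import numpy as np, cv2
from workcell import readout, get_image, ctrl
def grab(n,f):
    d=get_image(n); cv2.imwrite('pics/'+f+'.png',cv2.cvtColor(np.array(d['pixels']),cv2.COLOR_RGB2BGR))
    np.savez('pics/'+f+'.npz',p=d['pixels'],K=d['intrinsics'],E=d['extrinsics']); return d
def load(f):
    d=np.load('pics/'+f+'.npz'); return d['p'],d['K'],d['E']
def ray(K,E,u,v):
    R=E[:3,:3];c=-R.T@E[:3,3]; return c,R.T@np.linalg.solve(K,[u,v,1.])
def onz(K,E,u,v,z):
    c,d=ray(K,E,u,v); return c+d*(z-c[2])/d[2]
def proj(K,E,p):
    q=K@(E[:3,:3]@np.array(p,float)+E[:3,3]); return q[:2]/q[2]
E
python3 - <<'E'
from h import *
grab('scene','s0');d=grab('top','t0')
for f in('s0','t0'):
    p,K,E=load(f);print(f,ray(K,E,320,240))
print(readout.get_obs())
E
```

```text
pics
s0 (array([1078.06424894,  362.92686923,  585.6564061 ]), array([-0.56963111, -0.51032278, -0.64440393]))
t0 (array([ 406.20656634,  -32.95575116, 1059.56820089]), array([ 0.1955102 ,  0.00579702, -0.98071474]))
{'t': 0.1, 'qpos': array([ 1.09501003e+00,  4.23790752e-01,  1.63060218e+00,  1.56884763e-05,
        1.08859794e+00, -1.89772020e-02]), 'qvel': array([-0.00054866, -0.00217394, -0.0025965 , -0.00039375, -0.00126873,
        0.00017665]), 'joint_torque': array([ 5.69868735e-04, -5.45617247e+01, -2.74323303e+01,  6.45420514e-02,
        1.88363803e-02, -3.99267810e-05]), 'ee_pos': array([275.52854361, 560.71417124, 403.96728899]), 'orientation': array([-7.11261738e-01, -3.05965209e+00,  2.12387075e-03]), 'ft_force': array([-0.38806513,  1.22941039, -0.06138115]), 'moment': array([-0.00051891,  0.06863713, -0.03460455]), 'grasp_force': 0.0, 'width': 87.45509285989891}
```

View pics/s0.png

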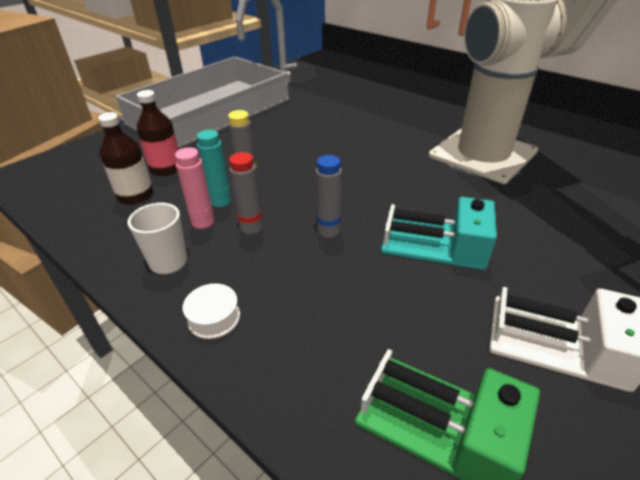

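View pics/t0.png

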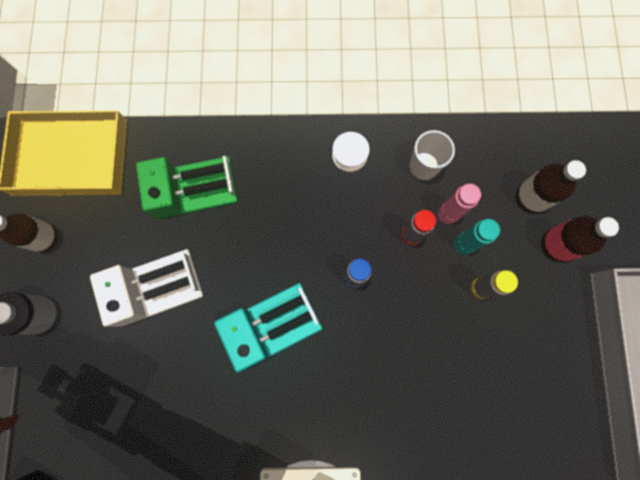

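Scene view: the red tube's cap is at (242,161) and the white base at (570,335). Top view candidates:
- **Tubes:** red (424,221), pink (467,196), turquoise (487,231), blue (359,271), yellow (506,282). The job's tube is (424,221), which has the pure red cap, grey body and red band.
- **Bases:** white (147,288), green (187,185), turquoise (268,328). The job's base is the white one, with its housing on the left (+y).

I'll confirm both in one crop and measure.

```bash
python3 - <<'E'
from h import *
def cap(f,z,name,cond):
    p,K,E=load(f);h=cv2.cvtColor(p,cv2.COLOR_RGB2HSV);m=cond(h).astype(np.uint8)
    n,l,s,c=cv2.connectedComponentsWithStats(m)
    for i in range(1,n):
        if s[i,4]>60: print(f,name,c[i].round(1),s[i],onz(K,E,*c[i],z).round(1))
red=lambda h:((h[...,0]<5)|(h[...,0]>176))&(h[...,1]>200)&(h[...,2]>90)
blue=lambda h:(abs(h[...,0].astype(int)-111)<8)&(h[...,1]>180)&(h[...,2]>90)
yel=lambda h:(abs(h[...,0].astype(int)-27)<5)&(h[...,1]>180)&(h[...,2]>120)
pink=lambda h:(abs(h[...,0].astype(int)-172)<5)&(h[...,1]>80)&(h[...,2]>120)
tq=lambda h:(abs(h[...,0].astype(int)-87)<7)&(h[...,1]>120)&(h[...,2]>90)
for n,c in dict(red=red,blue=blue,yel=yel,pink=pink,tq=tq).items():
    for f in('t0','s0'): cap(f,165,n,c)
p,K,E=load('t0');h=cv2.cvtColor(p,cv2.COLOR_RGB2HSV)
m=((h[...,1]<60)&(h[...,2]>120)).astype(np.uint8);m[:240]=0;m[340:]=0;m[:,:80]=0;m[:,215:]=0
c=max(cv2.findContours(m,0,1)[0],key=cv2.contourArea);r=cv2.minAreaRect(c);print(r)
print(cv2.approxPolyDP(c,3,True)[:,0].tolist())
a=cv2.resize(p[235:335,80:215],None,fx=4,fy=4,interpolation=2);b=cv2.resize(p[180:260,395:455],(300,400),interpolation=2)
p2,_,_=load('s0')
cv2.imwrite('pics/c.png',cv2.cvtColor(cv2.resize(np.hstack([a,b]),(800,381)),cv2.COLOR_RGB2BGR))
E
```

```text
t0 red [424.5 220.2] [414 210  21  21 295] [ 623.6 -243.9  165. ]
t0 blue [361.7 266.1] [351 259  19  19 128] [ 529.7 -111.5  165. ]
s0 blue [328.2 163.8] [318 156  21  17 285] [ 526.9 -106.   165. ]
t0 yel [505.7 281.3] [495 271  23  21 390] [ 495.4 -400.   165. ]
t0 pink [468.  195.3] [455 183  27  27 452] [ 675.8 -337.7  165. ]
s0 pink [193.4 186. ] [ 173  147   40   81 1853] [ 738.8 -239.8  165. ]
t0 tq [486.6 230.7] [473 219  28  25 519] [ 599.9 -370.2  165. ]
t0 tq [273.8 301.3] [247 283  56  37 711] [461.1  65.7 165. ]
t0 tq [280.3 319.9] [256 304  52  33 518] [424.4  52.6 165. ]
t0 tq [238.9 339.3] [ 214  308   52   65 1795] [387.9 133.4 165. ]
t0 tq [291.2 337.2] [263 320  60  36 832] [390.8  30.9 165. ]
s0 tq [213.  166.1] [ 197  130   32   76 1425] [ 673.1 -268.   165. ]
s0 tq [452.5 238.6] [ 381  196  116   73 4056] [575.3 180.4 165. ]
s0 tq [428.2 224.3] [394 219  59  12 186] [568.2 134.6 165. ]
((164.8829345703125, 283.1082763671875), (51.465858459472656, 66.2900390625), 70.42687225341797)
[[187, 249], [132, 268], [135, 278], [131, 283], [137, 284], [140, 294], [135, 298], [141, 300], [145, 316], [202, 296]]
```

View pics/c.png

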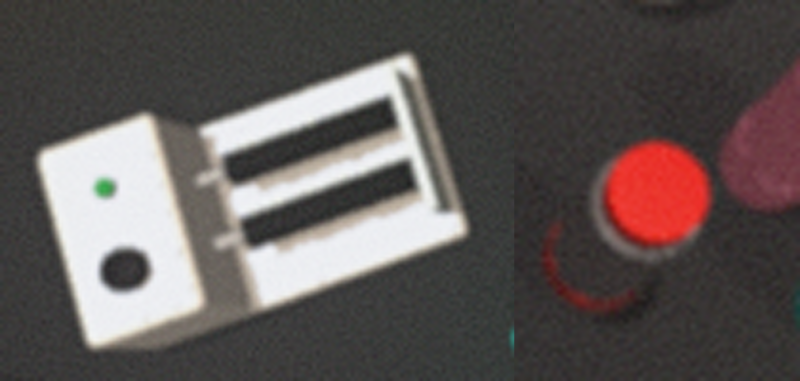

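The crop confirms a white base (housing left, rollers right, open end lower right) and a red cap with a grey body and red band. I'll measure from the corners next.

```bash
python3 - <<'E'
from h import *
p,K,E=load('t0');s=400/105/1.0; s=3.81
cs=[(38,155),(152,113),(203,303),(90,348)]
P=np.array([onz(K,E,80+u/s,235+v/s,85) for u,v in cs]);print(P.round(1))
print('sides',[np.linalg.norm(P[i]-P[(i+1)%4]).round(1) for i in range(4)])
# order: far-left, far-right, near-right, near-left ; local: (170,60?)..
L=np.array([(170,-60),(100,-60),(100,60),(170,60)],float)
def fit(L,P):
    l=L-L.mean(0);q=P[:,:2]-P[:,:2].mean(0)
    th=np.arctan2((l[:,0]*q[:,1]-l[:,1]*q[:,0]).sum(),(l*q).sum());R=np.array([[np.cos(th),-np.sin(th)],[np.sin(th),np.cos(th)]])
    o=P[:,:2].mean(0)-R@L.mean(0);return th,o,R,(R@L.T).T+o-P[:,:2]
for sg in(1,):
    th,o,R,e=fit(L*[1,sg],P);print(np.degrees(th),o,e.round(1))
# foot far end
for u,v in[(413,55),(467,235)]:
    print([ (R.T@(onz(K,E,80+u/s,235+v/s,z)[:2]-o)).round(1) for z in(0,12,50)])
for u,v in[(225,165),(390,108),(248,235),(413,175)]: # roller ends
    print((R.T@(onz(K,E,80+u/s,235+v/s,56)[:2]-o)).round(1))
p2,K2,E2=load('s0');h=cv2.cvtColor(p2,cv2.COLOR_RGB2HSV)
m=(((h[...,0]<6)|(h[...,0]>174))&(h[...,1]>150)&(h[...,2]>80)).astype(np.uint8)
n,l,st,c=cv2.connectedComponentsWithStats(m)
for i in range(1,n):
    if st[i,4]>40: print(st[i],c[i].round(1),onz(K2,E2,*c[i],160).round(1))
print('pred cap',[proj(K2,E2,(623,-243,z)).round(1) for z in(170,150,0)],'top view', onz(K,E,424.5,220.2,170).round(1))
for z in (0,50,85): print([proj(K2,E2,[*(o+R@np.array(q)),z]).round(0).tolist() for q in [(170,-60),(100,-60),(100,60),(-35,40),(-35,-40)]])
E
```

```text
[[526.7 478.8  85. ]
 [550.4 414.9  85. ]
 [441.3 377.7  85. ]
 [417.  439.7  85. ]]
sides [np.float64(68.1), np.float64(115.3), np.float64(66.6), np.float64(116.5)]
109.63754244144961 [529.22296801 300.65060553] [[ 1.9  2.1]
 [ 1.7  0.1]
 [-2.2 -3.1]
 [-1.4  0.9]]
[array([-31.9, -61.7]), array([-34.6, -58.4]), array([-43.3, -48. ])]
[array([-30.2,  58.7]), array([-32.9,  60.6]), array([-41.6,  66.7])]
[ 79.3 -21.7]
[-22.4 -20.4]
[77.8 22.9]
[-23.5  22.7]
[142 135  35  33 697] [160.2 152.5] [ 703.2 -400.   160. ]
[229 152  24  19 373] [240.8 161.1] [ 621.5 -248.8  160. ]
[238 213  23  10 109] [249.6 218.8] [735.1 -96.6 160. ]
pred cap [array([241.6, 157.8]), array([242.9, 166.9]), array([251.9, 227.1])] top view [ 622.4 -242.7  170. ]
[[633.0, 394.0], [580.0, 379.0], [576.0, 320.0], [493.0, 308.0], [489.0, 343.0]]
[[649.0, 375.0], [593.0, 359.0], [587.0, 301.0], [500.0, 288.0], [496.0, 323.0]]
[[661.0, 360.0], [603.0, 345.0], [596.0, 286.0], [506.0, 273.0], [502.0, 308.0]]
```

```bash
cat >> h.py <<'E'
from scipy.spatial.transform import Rotation as Ro
th=np.radians(109.64); X=np.array([np.cos(th),np.sin(th),0]);Z=np.array([0,0,1.]);Y=np.cross(Z,X)
O=np.array([529.2,300.6,0]); RED=np.array([622.5,-244,0])
def pose(tilt): # tilt 0: upright grasp, 90: laid
    w=-Y; q=Ro.from_rotvec(w*np.radians(tilt)); a=(-X-Z)/2**.5; y=-Y
    return q*Ro.from_matrix(np.c_[np.cross(y,a),y,a]), q.apply(a)
def plan(grasp,tilt,back=0):
    s=readout.get_obs();R,a=pose(tilt);T=np.array(grasp)-(163+back)*a
    rv=np.degrees((R*Ro.from_rotvec(s['orientation']).inv()).as_rotvec())
    print('t',s['t'].__round__(2),'tcp',s['ee_pos'].round(1),'target',T.round(1),'shift',((T-s['ee_pos'])/50).round(2),'turn',(rv/4).round(2),'q',s['qpos'].round(2),'w',round(s['width'],1),'F',s['ft_force'].round(1))
E
python3 -c "
from h import *
plan(RED+138*Z,0,100)"
```

```text
t 0.1 tcp [275.5 560.7 404. ] target [560.  -68.9 324. ] shift [  5.69 -12.59  -1.6 ] turn [ -8.59  -7.68 -10.45] q [ 1.1   0.42  1.63  0.    1.09 -0.02] w 87.5 F [-0.4  1.2 -0.1]
```

{"op": "step_arm", "data": {
  "targets": [
    [[0.28,-0.63,0,-0.43,-0.38,-0.52,1],[0.28,-0.63,0,-0.43,-0.38,-0.52,1],[0.28,-0.63,0,-0.43,-0.38,-0.52,1],[0.28,-0.63,0,-0.43,-0.38,-0.52,1],[0.28,-0.63,0,-0.43,-0.38,-0.52,1]]
  ]
}}

```text
t: 0.72
ee_pos: [345.9, 402.3, 404.4]
orientation: [0.935, 2.822, -0.175]
ft_force: [0.5, 0.3, -1.7]
width: 87.9
grasp_force: 0.0
```

{"op": "step_arm", "data": {
  "targets": [
    [[0.28,-0.63,0,-0.43,-0.38,-0.52,1],[0.28,-0.63,0,-0.43,-0.38,-0.52,1],[0.28,-0.63,0,-0.43,-0.38,-0.52,1],[0.28,-0.63,0,-0.43,-0.38,-0.52,1],[0.28,-0.63,0,-0.43,-0.38,-0.52,1]]
  ]
}}

```text
t: 1.35
ee_pos: [415.9, 244.8, 404.5]
orientation: [1.123, 2.563, -0.329]
ft_force: [0.6, 1.1, -0.1]
width: 87.7
grasp_force: 0.0
```

{"op": "step_arm", "data": {
  "targets": [
    [[0.28,-0.63,0,-0.43,-0.38,-0.52,1],[0.28,-0.63,0,-0.43,-0.38,-0.52,1],[0.28,-0.63,0,-0.43,-0.38,-0.52,1],[0.28,-0.63,0,-0.43,-0.38,-0.52,1],[0.28,-0.63,0,-0.43,-0.38,-0.52,1]]
  ]
}}

```text
t: 1.98
ee_pos: [485.9, 87.3, 404.5]
orientation: [1.278, 2.286, -0.466]
ft_force: [-0.5, 0.3, 0.1]
width: 87.9
grasp_force: 0.0
```

```bash
python3 -c "
from h import *
plan(RED+138*Z,0,100)"
```

```text
t 1.98 tcp [485.9  87.3 404.5] target [560.  -68.9 324. ] shift [ 1.48 -3.12 -1.61] turn [-2.15 -1.97 -2.63] q [ 0.3   0.24  1.96 -0.73  0.98  0.18] w 87.9 F [-0.5  0.3  0.1]
```

{"op": "step_arm", "data": {
  "targets": [
    [[0.3,-0.62,-0.2,-0.43,-0.39,-0.53,1],[0.3,-0.62,-0.2,-0.43,-0.39,-0.53,1],[0.3,-0.62,-0.4,-0.43,-0.39,-0.53,1],[0.29,-0.63,-0.4,-0.43,-0.4,-0.52,1],[0.29,-0.63,-0.4,-0.43,-0.4,-0.52,1]]
  ]
}}

```text
t: 2.6
ee_pos: [559.9, -68.6, 323.8]
orientation: [1.404, 1.992, -0.582]
ft_force: [-0.2, 0.2, -0.6]
width: 87.7
grasp_force: 0.0
```

```bash
python3 - <<'E'
from h import *
plan(RED+138*Z,0,100)
grab('wrist','w1');d=grab('top','t1');a=load('w1')[0];b=load('t1')[0]
cv2.imwrite('pics/v1.png',cv2.cvtColor(cv2.resize(np.hstack([a,b]),(800,300)),cv2.COLOR_RGB2BGR))
p,K,E=load('w1')
h=cv2.cvtColor(p,cv2.COLOR_RGB2HSV);m=(((h[...,0]<5)|(h[...,0]>176))&(h[...,1]>180)&(h[...,2]>70)).astype(np.uint8)
n,l,st,c=cv2.connectedComponentsWithStats(m)
for i in range(1,n):
    if st[i,4]>80: print(st[i],c[i].round(1),onz(K,E,*c[i],163).round(1))
print([proj(K,E,RED+z*Z).round(0) for z in(170,150,0)])
E
```

```text
t 2.6 tcp [559.9 -68.6 323.8] target [560.  -68.9 324. ] shift [ 0. -0.  0.] turn [-0. -0.  0.] q [ 0.01  0.46  1.92 -1.12  0.84  0.49] w 87.7 F [-0.2  0.2 -0.6]
[288  86  39  29 246] [303.7  97.6] [ 573.1 -120.   163. ]
[326  87  30  28 185] [341.4  98.8] [ 583.8 -116.8  163. ]
[324 246  37  43 419] [346.  265.4] [ 628.6 -220.2  163. ]
[284 248  34  40 508] [298.6 265.2] [ 605.1 -228.3  163. ]
[315 253  18  24 116] [323.9 265.7] [ 617.8 -224.4  163. ]
[array([320., 293.]), array([320., 261.]), array([319.,  84.])]
```

View pics/v1.png

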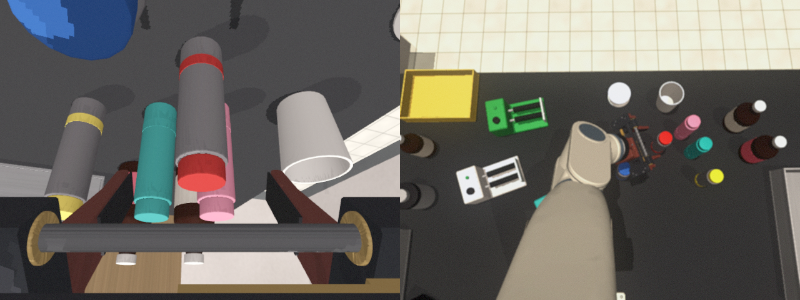

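Wrist view: the red tube stands at (323,275) (full-size pixels) between the open fingers, within about 3 px of prediction. The neighbouring tubes stand clear behind it. I'll go in along the tool axis.

{"op": "step_arm", "data": {
  "targets": [
    [[0.1,-0.27,-0.28,0,0,0,1],[0.1,-0.27,-0.28,0,0,0,1],[0.1,-0.27,-0.28,0,0,0,1],[0.1,-0.27,-0.28,0,0,0,1],[0.09,-0.26,-0.28,0,0,0,1]]
  ]
}}

```text
t: 3.32
ee_pos: [584.4, -135.5, 253.7]
orientation: [1.403, 1.993, -0.581]
ft_force: [-0.9, 0.3, 0.5]
width: 87.7
grasp_force: 0.0
```

```bash
python3 - <<'E'
from h import *
plan(RED+138*Z,0,0)
grab('wrist','w2')
p,K,E=load('w2')
print([proj(K,E,RED+z*Z).round(0) for z in(170,150,138,0)])
E
```

```text
t 3.33 tcp [ 584.4 -135.5  253.7] target [ 583.8 -135.4  253.3] shift [-0.01  0.   -0.01] turn [-0.01 -0.01 -0.01] q [-0.11  0.61  1.88 -1.28  0.72  0.59] w 87.7 F [-0.9  0.3  0.5]
[array([318., 409.]), array([318., 348.]), array([318., 316.]), array([318.,  66.])]
```

View pics/w2.png

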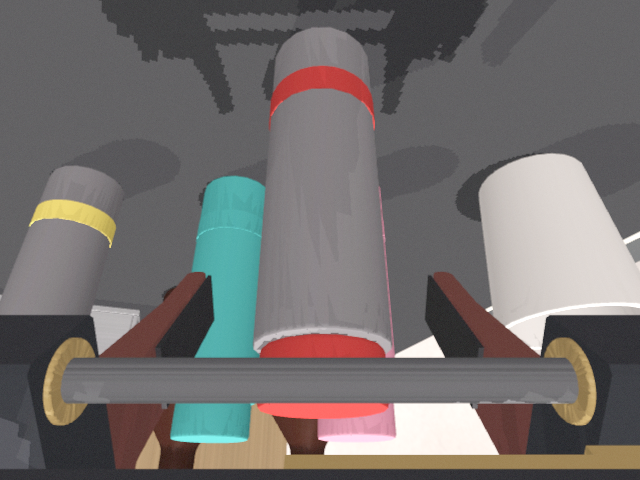

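The tube is centred between the pads (body at column 322, cap at rows 335-415). Close.

{"op": "step_arm", "data": {
  "targets": [
    [[0,0,0,0,0,0,0.3],[0,0,0,0,0,0,0.3],[0,0,0,0,0,0,0.3],[0,0,0,0,0,0,0.3],[0,0,0,0,0,0,0.3]]
  ]
}}

```text
t: 4.0
ee_pos: [584.3, -134.4, 255.1]
orientation: [1.403, 1.993, -0.58]
ft_force: [1.0, 0.6, 1.1]
width: 49.5
grasp_force: 30.0
```

{"op": "step_arm", "data": {
  "targets": [
    [[0,0,0.1,0,0,0,0.3],[0,0,0.2,0,0,0,0.3],[0,0,0.3,0,0,0,0.3],[0,0,0.4,0,0,0,0.3],[0,0,0.4,0,0,0,0.3]]
  ]
}}

```text
t: 4.62
ee_pos: [584.0, -134.6, 325.7]
orientation: [1.404, 1.994, -0.581]
ft_force: [0.2, 0.1, -1.5]
width: 49.6
grasp_force: 30.0
```

{"op": "step_arm", "data": {
  "targets": [
    [[0,0,0.5,0,0,0,0.3],[0,0,0.6,0,0,0,0.3],[0,0,0.6,0,0,0,0.3],[0,0,0.6,0,0,0,0.3],[0,0,0.4,0,0,0,0.3]]
  ]
}}

```text
t: 5.25
ee_pos: [583.8, -134.6, 461.8]
orientation: [1.404, 1.992, -0.58]
ft_force: [0.3, 0.3, -2.7]
width: 49.8
grasp_force: 30.0
```

```bash
python3 - <<'E'
from h import *
g=O-53*X+75*Z
plan(g+120*Z,90)
print(g, -Y*90/4)
grab('wrist','w3')
E
```

```text
t 5.25 tcp [ 583.8 -134.6  461.8] target [585.8 142.1 310.3] shift [ 0.04  5.53 -3.03] turn [21.17  7.58  0.  ] q [-0.11  0.3   1.77 -0.93  0.92  0.08] w 49.8 F [ 0.3  0.3 -2.7]
[547.01378591 250.68337921  75.        ] [21.19101826  7.56245628 -0.        ]
```

View pics/w3.png

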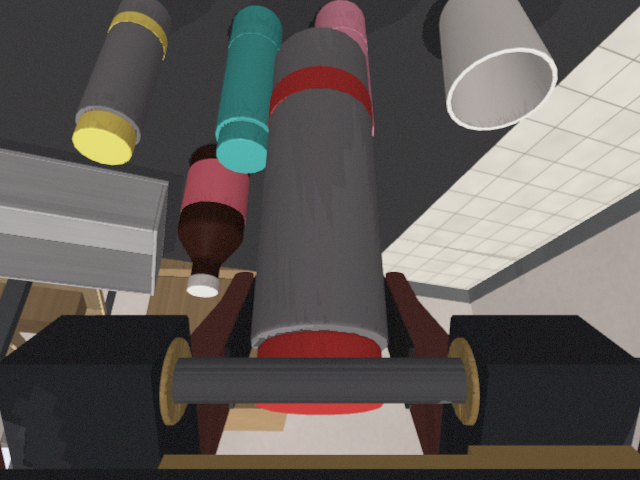

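The tube is held in line with the fingers at (320,200) and the cap is unchanged, so there's no slip. Next I'll tip it while moving across above the other tubes.

{"op": "step_arm", "data": {
  "targets": [
    [[0,0.1,0,0.3,0.11,0,0.3],[0,0.2,0,0.6,0.21,0,0.3],[0,0.22,0,0.85,0.3,0,0.3],[0,0.22,0,0.85,0.3,0,0.3],[0,0.22,0,0.85,0.3,0,0.3]]
  ]
}}

```text
t: 5.92
ee_pos: [583.7, -85.9, 458.1]
orientation: [1.544, 2.194, -0.417]
ft_force: [0.8, -0.3, -1.6]
width: 49.9
grasp_force: 30.0
```

{"op": "step_arm", "data": {
  "targets": [
    [[0,0.24,0,0.9,0.32,0,0.3],[0,0.24,0,0.9,0.32,0,0.3],[0,0.24,0,0.9,0.32,0,0.3],[0,0.24,0,0.9,0.32,0,0.3],[0,0.24,0,0.9,0.32,0,0.3]]
  ]
}}

```text
t: 6.55
ee_pos: [583.7, -25.9, 458.1]
orientation: [1.716, 2.437, -0.166]
ft_force: [-0.1, 0.3, -1.4]
width: 49.9
grasp_force: 30.0
```

{"op": "step_arm", "data": {
  "targets": [
    [[0,0.24,0,0.9,0.32,0,0.3],[0,0.24,0,0.9,0.32,0,0.3],[0,0.24,0,0.9,0.32,0,0.3],[0,0.24,0,0.9,0.32,0,0.3],[0,0.24,0,0.9,0.32,0,0.3]]
  ]
}}

```text
t: 7.18
ee_pos: [583.7, 34.0, 458.2]
orientation: [-1.741, -2.471, -0.123]
ft_force: [0.1, 0.5, -1.9]
width: 49.2
grasp_force: 30.0
```

```bash
python3 - <<'E'
from h import *
g=O-53*X+75*Z
plan(g+120*Z,90)
E
```

```text
t 7.17 tcp [583.7  34.  458.2] target [585.8 142.1 310.3] shift [ 0.04  2.16 -2.96] turn [ 8.69  3.1  -0.01] q [ 0.01  0.32  1.66  0.14  1.21 -0.39] w 49.2 F [ 0.1  0.5 -1.9]
```

{"op": "step_arm", "data": {
  "targets": [
    [[0,0.24,-0.1,0.9,0.32,0,0.3],[0,0.24,-0.2,0.9,0.32,0,0.3],[0.01,0.22,-0.3,0.9,0.32,0,0.3],[0.01,0.22,-0.3,0.9,0.32,0,0.3],[0.01,0.22,-0.3,0.9,0.32,0,0.3]]
  ]
}}

```text
t: 7.8
ee_pos: [585.2, 91.0, 397.9]
orientation: [-1.573, -2.23, -0.38]
ft_force: [0.8, 1.2, -1.3]
width: 49.5
grasp_force: 30.0
```

{"op": "step_arm", "data": {
  "targets": [
    [[0.01,0.22,-0.35,0.9,0.32,0,0.3],[0,0.22,-0.35,0.9,0.32,0,0.3],[0,0.22,-0.35,0.9,0.32,0,0.3],[0,0.2,-0.35,0.9,0.32,0,0.3],[0,0.16,-0.35,0.59,0.22,0,0.3]]
  ]
}}

```text
t: 8.43
ee_pos: [585.6, 141.8, 310.2]
orientation: [-1.406, -1.992, -0.581]
ft_force: [0.1, -0.7, -2.1]
width: 49.6
grasp_force: 30.0
```

```bash
python3 - <<'E'
from h import *
g=O-53*X+75*Z
plan(g+120*Z,90)
grab('scene','s4');grab('top','t4');a=load('s4')[0][150:480,320:640];b=load('t4')[0][180:400,60:380]
cv2.imwrite('pics/v4.png',cv2.cvtColor(np.hstack([cv2.resize(a,(400,412)),cv2.resize(b,(400,275)) if 0 else cv2.copyMakeBorder(cv2.resize(b,(400,275)),0,137,0,0,0)]),cv2.COLOR_RGB2BGR))
p,K,E=load('t4');G=g+120*Z
print('pred plain/grasp/cap top',[proj(K,E,G+x*X).round(0) for x in(138,0,-32)])
p,K,E=load('s4');print('scene',[proj(K,E,G+x*X).round(0) for x in(138,0,-32)])
E
```

```text
t 8.43 tcp [585.6 141.8 310.2] target [585.8 142.1 310.3] shift [0.   0.01 0.  ] turn [ 0.02 -0.    0.02] q [ 0.07  0.58  1.72  0.81  1.23 -0.71] w 49.6 F [ 0.1 -0.7 -2.1]
pred plain/grasp/cap top [array([110., 282.]), array([178., 257.]), array([194., 252.])]
scene [array([620., 256.]), array([511., 233.]), array([487., 228.])]
```

View pics/v4.png

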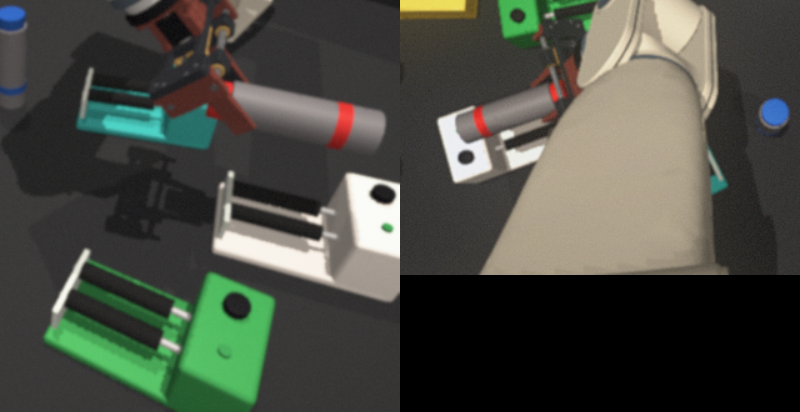

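Crop: the tube is level, with its plain end near scene (622,256) as predicted, above the white cradle. I'll overlay the predicted axis ends to check for slip.

```bash
python3 - <<'E'
from h import *
g=O-53*X+75*Z+120*Z
ims=[]
for f,(x0,y0) in dict(s4=(470,190),t4=(80,210)).items():
    p,K,E=load(f);p=cv2.resize(p[y0:y0+100,x0:x0+133 if f=='t4' else x0+170],None,fx=4,fy=4,interpolation=2)
    c=-E[:3,:3].T@E[:3,3];v=g-c;n=np.cross(X,v);n/=np.linalg.norm(n)
    for s in(-1,0,1):
        q=[tuple(int(k) for k in (proj(K,E,g+x*X+25*s*n)-[x0,y0])*4) for x in(138,-12)]
        cv2.line(p,q[0],q[1],(0,255,0),1)
    ims.append(cv2.resize(p,(400,int(p.shape[0]*400/p.shape[1]))))
h=min(i.shape[0] for i in ims)
cv2.imwrite('pics/v5.png',cv2.cvtColor(np.hstack([i[:h] for i in ims]),cv2.COLOR_RGB2BGR))
plan(g-120*Z,90)
E
```

```text
t 8.53 tcp [585.  141.8 309. ] target [585.8 142.1 190.3] shift [ 0.02  0.01 -2.37] turn [ 0.05 -0.05  0.01] q [ 0.07  0.58  1.72  0.81  1.23 -0.71] w 49.6 F [-0.2 -0.  -2.2]
```

View pics/v5.png

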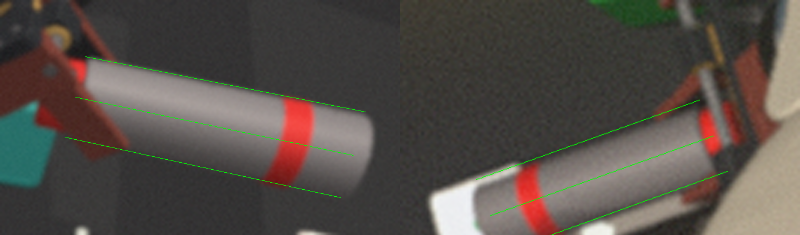

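{"op": "step_arm", "data": {
  "targets": [
    [[0,0,-0.4,0,0,0,0.3],[0,0,-0.5,0,0,0,0.3],[0,0,-0.5,0,0,0,0.3],[0,0,-0.4,0,0,0,0.3],[0,0,-0.25,0,0,0,0.3]]
  ]
}}

```text
t: 9.15
ee_pos: [586.0, 141.3, 208.4]
orientation: [-1.407, -1.994, -0.581]
ft_force: [0.6, -0.1, -1.9]
width: 49.2
grasp_force: 30.0
```

```bash
python3 - <<'E'
from h import *
g=O-53*X+75*Z
plan(g,90)
s=readout.get_obs();R=Ro.from_rotvec(s['orientation']);g=s['ee_pos']+163*R.as_matrix()[:,2]
print('grasp local',(g-O)@X,(g-O)@Y,g[2])
ims=[]
grab('scene','s6');grab('top','t6')
for f,(x0,y0) in dict(s6=(490,260),t6=(80,235)).items():
    p,K,E=load(f);p=cv2.resize(p[y0:y0+120,x0:x0+133 if f=='t6' else x0+150],None,fx=4,fy=4,interpolation=2)
    ims.append(cv2.resize(p,(400,int(p.shape[0]*400/p.shape[1]))))
h=min(i.shape[0] for i in ims)
cv2.imwrite('pics/v6.png',cv2.cvtColor(np.hstack([i[:h] for i in ims]),cv2.COLOR_RGB2BGR))
E
```

```text
t 9.15 tcp [586.  141.3 208.4] target [585.8 142.1 190.3] shift [-0.    0.02 -0.36] turn [0.04 0.03 0.02] q [ 0.07  0.74  1.74  0.86  1.11 -0.85] w 49.2 F [ 0.6 -0.1 -1.9]
grasp local -54.315580111823 -0.1990453305195905 92.72934334144519
```

View pics/v6.png

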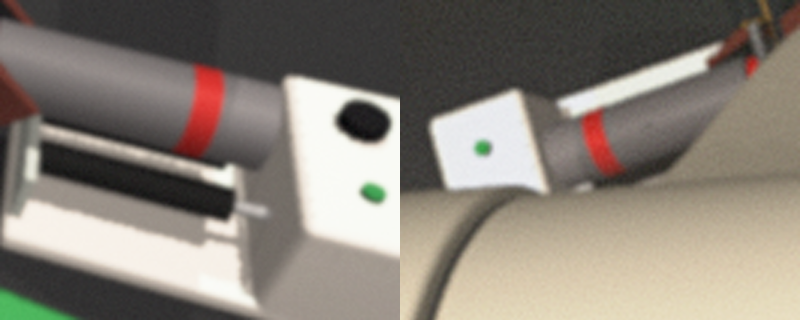

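The tube sits parallel above the rollers, with its plain end just short of the housing face (scene crop (275,125)). I'll lower it slowly.

{"op": "step_arm", "data": {
  "targets": [
    [[0,0.01,-0.08,0,0,0,0.3],[0,0,-0.07,0,0,0,0.3],[0,0,-0.06,0,0,0,0.3],[0,0,-0.05,0,0,0,0.3],[0,0,-0.04,0,0,0,0.3]]
  ]
}}

```text
t: 9.88
ee_pos: [586.2, 141.9, 194.6]
orientation: [-1.407, -1.995, -0.582]
ft_force: [-1.0, -0.9, -2.5]
width: 49.3
grasp_force: 30.0
```

{"op": "step_arm", "data": {
  "targets": [
    [[0,0,-0.02,0,0,0,0.3],[0,0,-0.02,0,0,0,0.3],[0,0,0,0,0,0,0.3],[0,0,0,0,0,0,0.3],[0,0,0,0,0,0,0.3]]
  ]
}}

```text
t: 10.5
ee_pos: [586.3, 142.0, 192.9]
orientation: [-1.407, -1.995, -0.583]
ft_force: [0.7, 0.4, 1.0]
width: 49.6
grasp_force: 30.0
```

{"op": "step_arm", "data": {
  "targets": [
    [[0,0,-0.02,0,0,0,0.3],[0,0,-0.02,0,0,0,0.3],[0,0,0,0,0,0,0.3],[0,0,0,0,0,0,0.3],[0,0,0,0,0,0,0.3]]
  ]
}}

```text
t: 11.12
ee_pos: [586.8, 142.0, 191.8]
orientation: [-1.407, -1.994, -0.585]
ft_force: [1.9, 0.6, 7.5]
width: 49.7
grasp_force: 30.0
```

Contact. I'll ease off slightly and open gradually.

{"op": "step_arm", "data": {
  "targets": [
    [[0,0,0.01,0,0,0,0.3],[0,0,0,0,0,0,0.55],[0,0,0,0,0,0,0.6],[0,0,0,0,0,0,0.7],[0,0,0,0,0,0,0.85]]
  ]
}}

```text
t: 11.75
ee_pos: [585.7, 141.8, 190.7]
orientation: [-1.407, -1.994, -0.58]
ft_force: [0.0, -0.3, -0.3]
width: 68.4
grasp_force: 0.0
```

{"op": "step_arm", "data": {
  "targets": [
    [[0,0,0,0,0,0,1],[0,0,0,0,0,0,1],[0,0,0,0,0,0,1],[0,0,0,0,0,0,1],[0,0,0,0,0,0,1]]
  ]
}}

```text
t: 12.38
ee_pos: [586.1, 141.9, 191.2]
orientation: [-1.407, -1.995, -0.582]
ft_force: [1.4, -0.3, 0.0]
width: 87.9
grasp_force: 0.0
```

{"op": "step_arm", "data": {
  "targets": [
    [[0.03,-0.1,0.1,0,0,0,1],[0.07,-0.2,0.21,0,0,0,1],[0.1,-0.27,0.28,0,0,0,1],[0.14,-0.4,0.42,0,0,0,1],[0.14,-0.4,0.42,0,0,0,1]]
  ]
}}

```text
t: 13.0
ee_pos: [610.7, 71.9, 264.4]
orientation: [-1.408, -1.995, -0.583]
ft_force: [-1.0, 0.8, 0.1]
width: 87.8
grasp_force: 0.0
```

{"op": "step_arm", "data": {
  "targets": [
    [[0.1,-0.3,0.5,0,0,0,1],[0,-0.3,0.5,0,0,0,1],[0,-0.3,0.5,0,0,0,1],[0,-0.3,0.3,0,0,0,1],[0,0,0,0,0,0,1]]
  ]
}}

```text
t: 13.62
ee_pos: [615.5, 11.9, 354.2]
orientation: [-1.409, -1.996, -0.584]
ft_force: [0.6, -0.1, -0.6]
width: 87.7
grasp_force: 0.0
```

```bash
python3 - <<'E'
from h import *
grab('scene','s7');grab('top','t7')
a=load('s7')[0];b=load('t7')[0]
cv2.imwrite('pics/v7.png',cv2.cvtColor(np.hstack([cv2.resize(a,(400,300)),cv2.resize(a[250:400,460:640],(400,300))]),cv2.COLOR_RGB2BGR))
p,K,E=load('s7')
print([proj(K,E,O+x*X+75*Z).round(0) for x in(85,-65,-85)]);s=readout.get_obs();print(s['t'],s['ee_pos'])
E
```

```text
[array([586., 315.]), array([483., 289.]), array([470., 286.])]
13.725 [614.93106547  13.185727   352.29102249]
```

View pics/v7.png

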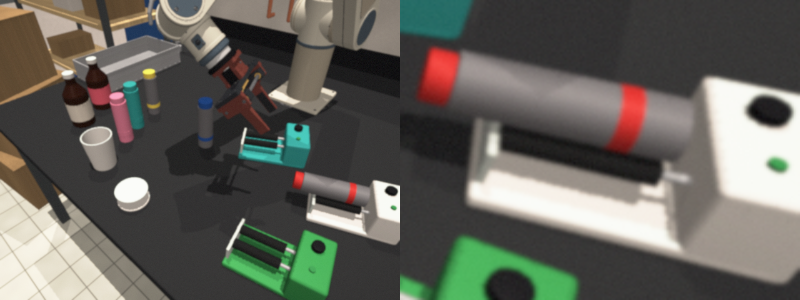

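The tube lies on both rollers. The cap end is at scene (470,288) against a predicted (470,286), and the plain end is by the housing. Blue and yellow are still standing, and the gripper is clear.

```bash
python3 -c "
from h import *
print(ctrl.close_job())"
```

```text
the job is handed in; nothing more can be done
None
```

The red tube is laid lengthways on the white base's rollers, plain end by the housing and red cap overhanging the open end, released with the arm clear at about 14 s; blue and yellow were not touched, and the job is handed in.

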